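# Hold the robot's brake-release button in with a screwdriver

### The arm

A 6-joint arm with a two-finger parallel gripper is mounted at the origin on a cart in front of the work surface, level with it; the furniture and walls round the work are solid. World frame = base frame: x ahead of the robot, y to its left, z up, the work surface at z = 0. Lengths are in m, angles in rad, forces in N, time in s.
With the tool pointing down it reaches from about 0.325 to 0.775 m from the base axis. Payload 5.5 kg.
Tool frame: the origin (TCP) lies between the finger pads; the fingertips stand ahead of it and the grasp point (between the pads) is the TCP (bot.finger_overhang is the z of the fingertips in the tool frame, in m); z points along the fingers, y is the line along which they close (so a half turn about z gives the same grasp; the last joint's range is limited). The gripper opens to 85 mm and grips with 20 to 120 N. Pads are 22 mm wide; open, the fingers measure 114 mm over their backs; the gripper's body (76 mm by 85 mm) begins 54 mm behind the grasp point. The pads swing forward as they close: fully open they stand 13 mm farther back than shut.
Start: joints at [-1.279, 0.091, 1.231, -0, 1.82, -0.057], TCP at [0.205, -0.564, 0.25] pointing down, gripper open.
Joint ranges: [-2.87, 2.87], [-0.86, 2.18], [0.17, 2.46], [-1.51, 4.65], [0.06, 2.69], [-2.65, 2.65]. Speed limits (rad/s): [2.57, 2.57, 3.01, 3.14, 3.14, 3.14].

### API

Orientations are given as a unit quaternion [x, y, z, w].
In Python, from bench import bot gives the robot as it stands.
- The arm moves only by the shell command python3 steer.py 'ROWS' [OPENING] [FORCE]. ROWS is a JSON list of rows, 1 to 10 of them, each written [[dx, dy, dz], [rx, ry, rz]]: dx, dy, dz in m, then a rotation vector rx, ry, rz in rad; each row is the pose to reach, as a shift and turn from the pose commanded when the command began, along the tool's axes at that moment; what a row does not reach only later rows make up. A row lasts 1/8 s, in which the tool goes at most 0.0625 m and 0.188 rad, less where a joint would pass 70% of its speed; a pose out of reach is approached as far as the arm can. OPENING is the opening from 0.0 (shut) to 1.0 (fully open), set as the command begins (- or left out keeps the last). The fingers move at their own pace and stop on an object; FORCE is the grip in N (left out, the last holds). Time passes only in rows, so rows that do not move let the fingers close. It prints the time, the measured TCP pose, the force, the opening and the grip force at its end. Input that does not fit is refused with a message, and nothing moves.
- bot.observe(): the state, without advancing time (a new reading comes with each control period).
- bot.snapshot(name): name is "scene" or "top" or "wrist"; returns the picture (384x512x3 uint8, red, green, blue); there is no depth.
- bot.calibration(name): a dict with "K" (3x3 intrinsics, pixels), "R" (3x3) and "t" (3): a world point X has camera coordinates R X + t; the wrist camera has in their place "T_tool_cam" (4x4, takes a point from camera to tool coordinates, whose origin is the TCP and whose axes are the flange's). Camera axes: x right, y down, z forward; pixel columns grow to the right and rows downward; lengths in m; the calibration is good to about 2 mm. A picture is of the moment at which its call begins: read the wrist's pose just before it. calibration takes no time and is no camera call.
- bot.hand_in(): hands the job in; it is judged then, once.
The state is a dict: "t": time; "q": joint angles; "joint_velocities": joint speeds; "tau": joint torques, N m; "tool_pos": TCP position; "eef_rot": TCP orientation; "ft_force": force on the tool from outside, world axes, zero at the start; "moment": the same for the moment, N m; "gripper_width": opening from 0.0 (shut) to 1.0 (fully open); "gripper_force": force on a finger pad.
Only numpy, scipy, OpenCV 4.12 (cv2) and the standard library are available. Lean on these libraries where they do the work, as an engineer would, in place of code of your own. Each camera call takes 0.05 s, during which the arm holds its last target. There are 200 camera calls.

### The job

Slide the shutter on the front of the grey brake-release unit fully open, then take the screwdriver and reach its blade through the round port that was behind the shutter. With it press the recessed button fully in, without forcing it, and finish like that: the brakes stay open only while the button is held, so your program ends while you still grip the screwdriver and hold the button in. Leave the other tools and small things on the bench where they lie.

Things in the scene. Friction and masses are not known exactly. Their poses are not given: they have to be found in the camera images.
- release_unit: Grey metal box bolted to the worktop, 90 deep (x), 160 wide (y), 92 mm high (z); feet 180 mm wide over all; on its +y side a cable reaches 133 mm from the middle. Origin: middle of its underside. The aluminium front panel, at x = -45 mm, faces -x, roughly to the robot. Its right part holds the shutter in two level guides; left of them are a small capped socket and a lamp.
- port (a point): Centre of the port, a 16 mm round hole in the front panel, at (-45, -35, 52) mm of the unit; axes as the unit's: x into the hole, y to the unit's left, z up. The bore runs straight in along x; the button's face is 28 mm behind the panel face when out. The shutter hides the port at the start.
- shutter (a joint): Steel shutter plate, 46 wide, 34 mm high, that slides along the unit's +y (to the left as seen facing the panel). 0 = closed over the port, 0.050 m = fully open at its stop. It starts up to 10 mm open. Drag about 1.5 N; it stays where it is left.
- shutter_knob (a point): Gripping point on the shutter's thumb knob: a black knurled cylinder 12 mm thick, level along the unit's x, standing out from the panel (its grip length spans 12 to 28 mm in front of the panel face). The point is on its axis, 18 mm in front of the panel, at the port's height, in the middle of the plate; axes as the unit's.
- button (a joint): Spring push button, 14 mm across, at the bottom of the bore. 0 = out, 0.005 m = fully in; moves along the unit's +x. Spring: 2 N to start, 6 N fully in; springs back when released.
- screwdriver: Screwdriver with an orange handle, 188 mm long, about 70 g, lying on the worktop. Its long axis is its y: blade toward -y, handle from y = 0 to 93 mm, 25 mm thick; the steel shank is 6 mm thick, 94 mm long. Origin: near the front end of the handle, at its underside. It lies on its handle, the blade about 2 degrees lower than the handle, tip about 7 mm over the worktop.
- screwdriver_grip (a point): On the screwdriver's axis inside the handle, 43 mm behind the origin (near the centre of mass), 137 mm from the blade's end; about 11 mm above the worktop at the start. Axes as the screwdriver's: blade toward -y.
- blade_tip (a point): End of the screwdriver's blade, on its axis. Axes as the screwdriver's.
- marker_pen: Bystander: capped marker pen, 17x135x16 mm, lying; origin under its middle, long axis its y.
- brush: Bystander: flat brush, 31x179x11 mm, lying; origin under its middle, long axis its y.
- hex_key_1: Bystander: L-shaped hex key, 31x83x5 mm, lying; origin under its middle, long arm along its y.
- calliper: Bystander: steel calliper, 60x212x12 mm, lying; origin under its middle, long axis its y.
- lens_cap_1: Bystander: round black lens cap, 40 mm across, 10 mm high; origin under its middle.
- tweezers: Bystander: steel tweezers, 14x126x8 mm, lying; origin under its middle, long axis its y.
- frame_post (a point): Fixed upright post of the cell frame at the right front corner of the bench, 40x40 mm, from the floor to over 1 m above the worktop; point on its axis, 0.1 m above the worktop. An arm that starts to the right of it has to draw in towards its base before it swings to the bench.

How it is judged:
On the way, in this order (a step that is already met when the one before it is completed fails the run):
1. the shutter is slid fully open (value of joint shutter above 0.046 m), for 0.2 s.
2. the screwdriver is picked up in the fingers (contact force between the fingers and screwdriver above 3 N and height (world z) of screwdriver_grip above 0.035 m), for 0.2 s.
3. its blade is in the port, short of or at the button (x of blade_tip in the frame of port above 0.02 m and y of blade_tip in the frame of port between -0.009 and 0.009 m and z of blade_tip in the frame of port between -0.009 and 0.009 m), for 0.1 s.
At the end, for the whole second after the job is handed in: The shutter is open (within 4 mm of its stop), the screwdriver is held in the fingers, its handle clear of the worktop and its blade in the port, and with more than 2.5 N it keeps the button pressed to within 0.8 mm of its full 5 mm travel (all of step 2 and all of step 3 and value of joint button above 0.0042 m and contact force between screwdriver and button above 2.5 N and value of joint shutter above 0.046 m); the arm keeps its last pose, push and grip.
It fails at once if the screwdriver forces the unit or its button (over 40 N) (contact force between screwdriver and release_unit above 40 N).
It fails at once if another thing on the bench is shifted by more than 3 cm (distance of any of marker_pen, brush, hex_key_1, calliper, lens_cap_1, tweezers from where it was at the start of the episode above 0.03 m).
It also fails if it takes over 70 s, if anything falls off the work surface, if the arm or the gripper's body presses on something with over 40 N, if the wrist force passes 120 N, or if a joint passes its speed limit or range.

## Working session

There is one attempt and no reset: what is moved stays moved. The work goes in short steps, Python scripts to look and compute and a shell command to move; the robot and the scene stay as the last step left them, time stands still between calls to the robot, and variables do not carry over. Pictures are saved under pics/ and viewed, at most 10 in all, crops included, and the job is handed in when it is done.

```bash
ls; mkdir -p pics
python3 - <<'E'
from bench import bot
import cv2, numpy as np
np.set_printoptions(precision=4,suppress=True)
for n in ("scene","top"):
    im=bot.snapshot(n); cv2.imwrite(f"pics/{n}0.png",im[:,:,::-1]); c=bot.calibration(n); print(n,c["K"],c["R"],c["t"], -c["R"].T@c["t"])
print(bot.calibration("wrist")); print(bot.observe(), bot.finger_overhang)
a=cv2.imread("pics/scene0.png");b=cv2.imread("pics/top0.png")
E
```

```text
bench.py
pics
steer.py
scene [[352.0189   0.     265.1027]
 [  0.     352.0189 194.0862]
 [  0.       0.       1.    ]] [[-0.5214 -0.8533  0.0058]
 [-0.6668  0.4032 -0.6268]
 [ 0.5325 -0.3307 -0.7792]] [0.2327 0.4037 0.9858] [-0.1344  0.3618  1.0198]
top [[373.6196   0.     259.79  ]
 [  0.     373.6196 191.5024]
 [  0.       0.       1.    ]] [[-0.0021 -1.      0.0086]
 [-0.9824  0.0005 -0.1867]
 [ 0.1867 -0.0088 -0.9824]] [-0.0491  0.5195  1.1091] [ 0.3032 -0.0396  1.187 ]
{'K': array([[289.7559,   0.    , 255.5959],
       [  0.    , 289.7559, 189.1515],
       [  0.    ,   0.    ,   1.    ]]), 'T_tool_cam': array([[-0.0005, -0.9591, -0.283 ,  0.0722],
       [ 1.    , -0.    , -0.0016, -0.0005],
       [ 0.0015, -0.283 ,  0.9591, -0.1237],
       [ 0.    ,  0.    ,  0.    ,  1.    ]])}
{'t': 0.1, 'q': array([-1.2787,  0.0918,  1.2318, -0.    ,  1.8198, -0.0567]), 'joint_velocities': array([ 0.0006, -0.0011, -0.0022,  0.0005, -0.0003,  0.    ]), 'tau': array([  0.0035, -46.0218, -41.9218,   0.0001,   0.0106,   0.    ]), 'tool_pos': array([ 0.205 , -0.5637,  0.2492]), 'eef_rot': array([ 0.9848,  0.1735, -0.0001, -0.0009]), 'ft_force': array([-0.1724, -0.2231, -0.0148]), 'moment': array([ 0.031 , -0.0318, -0.0189]), 'gripper_force': 0.0, 'gripper_width': 0.9981325478492621} 0.019
```

View pics/top0.png

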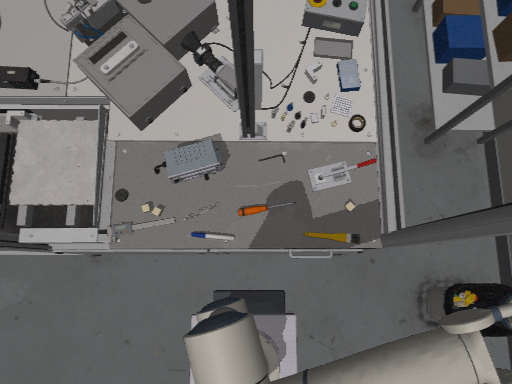

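View pics/scene0.png

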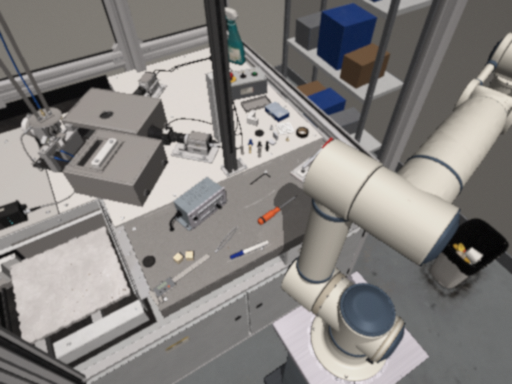

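The top view has the unit at about (193,160) with its cable to the left (+y). The screwdriver handle is at (252,210) with the blade end at (295,204). The pen is at (212,236), brush (335,238), calliper (140,225) and tweezers (200,212), and the post is near (385,240). Next: enlarge and measure.

```bash
cat > h.py <<'E'
import cv2, numpy as np
from bench import bot
from scipy.spatial.transform import Rotation as R
np.set_printoptions(precision=4,suppress=True)
def ray(cal,uv,T=None):
    d=np.linalg.inv(cal["K"])@np.array([*uv,1.0])
    if T is None: return -cal["R"].T@cal["t"], cal["R"].T@d
    M=T@cal["T_tool_cam"]; return M[:3,3], M[:3,:3]@d
def onz(cal,uv,z,T=None):
    o,d=ray(cal,uv,T); return o+d*(z-o[2])/d[2]
def tri(rays):
    A=np.zeros((3,3));b=np.zeros(3)
    for o,d in rays:
        d=d/np.linalg.norm(d);P=np.eye(3)-np.outer(d,d);A+=P;b+=P@o
    x=np.linalg.solve(A,b); return x,[np.linalg.norm(np.cross(x-o,d/np.linalg.norm(d))) for o,d in rays]
def proj(cal,X,T=None):
    if T is None: c=cal["R"]@X+cal["t"]
    else: c=(np.linalg.inv(T@cal["T_tool_cam"])@np.array([*X,1]))[:3]
    return (cal["K"]@c)[:2]/c[2]
def pose(s=None):
    s=s or bot.observe(); T=np.eye(4);T[:3,:3]=R.from_quat(s["eef_rot"]).as_matrix();T[:3,3]=s["tool_pos"];return T
def move(P,Rt,T=None):
    "shift in tool axes & rotvec from present pose to world pose"
    T=pose() if T is None else T
    return T[:3,:3].T@(np.array(P)-T[:3,3]), R.from_matrix(T[:3,:3].T@Rt).as_rotvec()
E
python3 - <<'E'
from h import *
im=cv2.imread("pics/top0.png"); c=bot.calibration("top")
hsv=cv2.cvtColor(im,cv2.COLOR_BGR2HSV)
m=cv2.inRange(hsv,(5,170,120),(18,255,255)); m[:, :225]=0;m[:,290:]=0;m[:195]=0;m[225:]=0
ys,xs=np.nonzero(m);pts=np.c_[xs,ys].astype(float);mu=pts.mean(0);w,v=np.linalg.eigh(np.cov(pts.T));a=v[:,1];a=a*np.sign(a[0]);pr=(pts-mu)@a
print(len(xs),mu,a,pr.min(),pr.max())
p1,p2=onz(c,mu+a*pr.min(),.012),onz(c,mu+a*pr.max(),.012);print(p1,p2,np.linalg.norm(p1-p2), onz(c,(295,204),.008))
for n,uv in dict(post=(383,238),pen=(212,236),brush=(335,238),calj=(120,228),cale=(175,217),tw1=(186,219),tw2=(216,205),cap=(121,195)).items(): print(n,onz(c,uv,0))
s=cv2.imread("pics/scene0.png")
A=cv2.resize(im[135:225,150:275],None,fx=6,fy=6,interpolation=2); cv2.imwrite("pics/c1.png",A)
E
```

```text
152 [252.3224 210.1579] [ 0.9843 -0.1763] -14.422788938336058 13.667521507965558
[0.4582 0.0186 0.012 ] [ 0.4739 -0.069   0.012 ] 0.08902671533259053 [ 0.4865 -0.1626  0.008 ]
post [ 0.3786 -0.4403  0.    ]
pen [0.3857 0.101  0.    ]
brush [ 0.3789 -0.288   0.    ]
calj [0.4114 0.3924 0.    ]
cale [0.4462 0.2201 0.    ]
tw1 [0.4397 0.1849 0.    ]
tw2 [0.4847 0.0904 0.    ]
cap [0.5175 0.3964 0.    ]
```

View pics/c1.png

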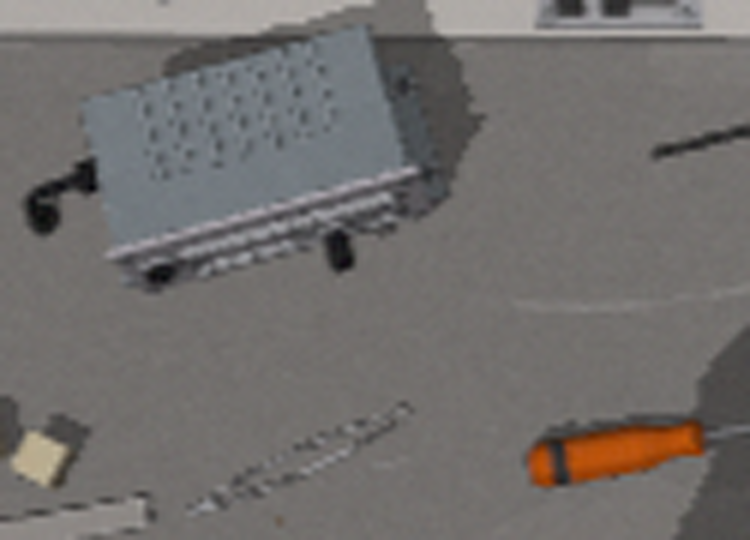

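The crop shows the unit's top plate corners at about (110,255), (415,172), (370,28) and (85,100), crop pixels. The black knob runs (335,232)–(342,265). The screwdriver handle spans (530,465)–(705,437).

```bash
python3 - <<'E'
from h import *
c=bot.calibration("top")
f=lambda u,v:(150+u/6-.42,135+v/6-.42)
FL,FR,BR,BL=[onz(c,f(*p),.092) for p in ((110,255),(415,172),(370,28),(85,100))]
print(FL,FR,BR,BL,np.linalg.norm(FL-FR),np.linalg.norm(FR-BR),np.linalg.norm(FL-BL))
for a,b in((FR,FL),(BR,BL)): d=b-a;print(np.degrees(np.arctan2(-d[0],d[1])))
print("knob end",onz(c,f(343,264),.052),"base",onz(c,f(336,232),.058))
# arc rows preview
T=pose(); r=.37
for k,a in enumerate(np.radians([-62,-54,-46,-38,-30,-22,-14,-6,0,6])):
    print(np.degrees(a),[r*np.cos(a),r*np.sin(a)], T[:3,:3].T@(np.array([r*np.cos(a),r*np.sin(a),.25])-np.array([r*np.cos(np.radians(-70)),r*np.sin(np.radians(-70)),.25])))
E
python3 steer.py '[[[0,-0.06,0.0],[0,0,0]],[[0,-0.12,0],[0,0,0]],[[0,-0.18,0],[0,0,0]],[[0,-0.23,0],[0,0,0]],[[0,-0.23,0],[0,0,0]]]' 0.45 30
```

```text
[0.5554 0.226  0.092 ] [0.5983 0.0745 0.092 ] [0.6742 0.0988 0.092 ] [0.6359 0.2422 0.092 ] 0.15745843179499142 0.07967341311811865 0.08209997800112528
15.800415384864113
14.940491152138403
knob end [0.5598 0.115  0.052 ] base [0.5754 0.1182 0.058 ]
-62.0 [np.float64(0.1737044782307796), np.float64(-0.3266906093578029)] [ 0.0515 -0.0036  0.    ]
-54.0 [np.float64(0.21748054334821507), np.float64(-0.29933628791873057)] [ 0.102  -0.0144  0.    ]
-46.0 [np.float64(0.25702359706982897), np.float64(-0.2661557261253009)] [ 0.1505 -0.032   0.0001]
-38.0 [np.float64(0.2915639788344871), np.float64(-0.22779474587049356)] [ 0.1961 -0.0563  0.0001]
-29.999999999999996 [np.float64(0.32042939940024234), np.float64(-0.18499999999999997)] [ 0.2378 -0.0866  0.0002]
-22.0 [np.float64(0.3430580261897113), np.float64(-0.13860443956388743)] [ 0.2749 -0.1225  0.0002]
-14.0 [np.float64(0.35900941872211867), np.float64(-0.08951110137187705)] [ 0.3067 -0.1632  0.0003]
-6.000000000000001 [np.float64(0.3679731012862611), np.float64(-0.03867553140903179)] [ 0.3325 -0.2079  0.0004]
0.0 [np.float64(0.37), np.float64(0.0)] [ 0.3476 -0.2436  0.0005]
6.000000000000001 [np.float64(0.3679731012862611), np.float64(0.03867553140903179)] [ 0.3589 -0.2806  0.0005]
t: 0.72
tool_pos: [0.1258, -0.3458, 0.2511]
eef_rot: [0.985, 0.173, 0.0, 0.002]
ft_force: [-0.0, -0.3, 0.1]
gripper_width: 0.448
gripper_force: 0.0
```

```bash
python3 steer.py '[[[0.05,-0.004,0],[0,0,-0.17]],[[0.1,-0.014,0],[0,0,-0.34]],[[0.15,-0.032,0],[0,0,-0.51]],[[0.195,-0.056,0],[0,0,-0.68]],[[0.237,-0.086,0],[0,0,-0.85]],[[0.275,-0.122,0],[0,0,-1.02]],[[0.306,-0.163,0],[0,0,-1.19]],[[0.332,-0.208,0],[0,0,-1.36]],[[0.348,-0.243,0],[0,0,-1.53]],[[0.359,-0.28,0],[0,0,-1.7]]]'
python3 - <<'E'
from h import *
th=np.radians(195.3); Rt=np.c_[[np.cos(th),np.sin(th),0],[np.sin(th),-np.cos(th),0],[0,0,-1]]
s=bot.observe();print(s["q"],pose()); print(move([.46,.095,.25],Rt))
E
```

```text
t: 1.98
tool_pos: [0.3688, 0.0396, 0.2496]
eef_rot: [0.517, 0.856, -0.0, -0.001]
ft_force: [-0.1, -0.3, -0.1]
gripper_width: 0.45
gripper_force: 0.0
[ 0.0152 -0.5331  1.7669  0.0001  1.9089 -0.469 ] [[-0.4655  0.885  -0.0012  0.3688]
 [ 0.885   0.4655  0.      0.0396]
 [ 0.0006 -0.0011 -1.      0.2496]
 [ 0.      0.      0.      1.    ]]
(array([ 0.0066,  0.1065, -0.0005]), array([-0.0005, -0.0012, -1.3536]))
```

```bash
python3 steer.py '[[[0.001,0.02,0],[0,0,-0.18]],[[0.002,0.04,0],[0,0,-0.36]],[[0.003,0.06,0],[0,0,-0.54]],[[0.005,0.08,0],[0,0,-0.72]],[[0.007,0.106,0],[0,0,-0.9]],[[0.007,0.106,0],[0,0,-1.08]],[[0.007,0.106,0],[0,0,-1.26]],[[0.007,0.106,0],[0,0,-1.354]],[[0.007,0.106,0],[0,0,-1.354]]]'
python3 - <<'E'
from h import *
T=pose(); im=bot.snapshot("wrist")[:,:,::-1]; np.save("T1.npy",T); cv2.imwrite("pics/w1.png",im); print(T)
cv2.imwrite("pics/w1v.png",cv2.resize(im,(800,600),interpolation=2))
E
```

```text
t: 3.1
tool_pos: [0.4597, 0.0932, 0.2494]
eef_rot: [-0.13, 0.992, 0.0, -0.001]
ft_force: [0.5, 0.1, -0.3]
gripper_width: 0.452
gripper_force: 0.0
[[-0.9663 -0.2574 -0.0013  0.4597]
 [-0.2574  0.9663 -0.0001  0.0932]
 [ 0.0013  0.0002 -1.      0.2494]
 [ 0.      0.      0.      1.    ]]
```

View pics/w1v.png

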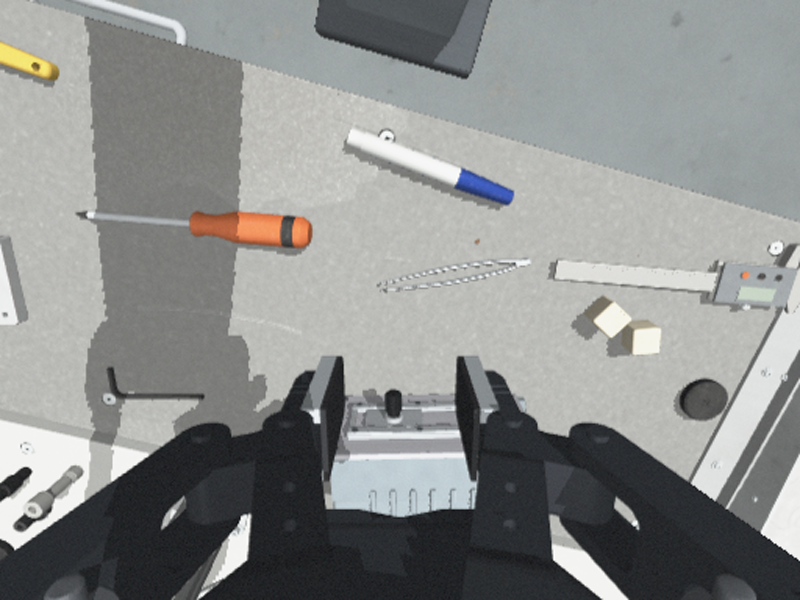

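The wrist view shows the screwdriver clearly, tip at about (80,214) and handle end at (311,232). The knob is at (393,390–415) between the fingers and the pen at (430,165); the rest is clear. I'll crop the unit for edges.

Run:
```python
from h import *
im=cv2.imread("pics/w1.png")
cv2.imwrite("pics/c2.png",cv2.resize(im[240:310,190:345],None,fx=5,fy=5,interpolation=2))
```

```text
(no output)
```

View pics/c2.png

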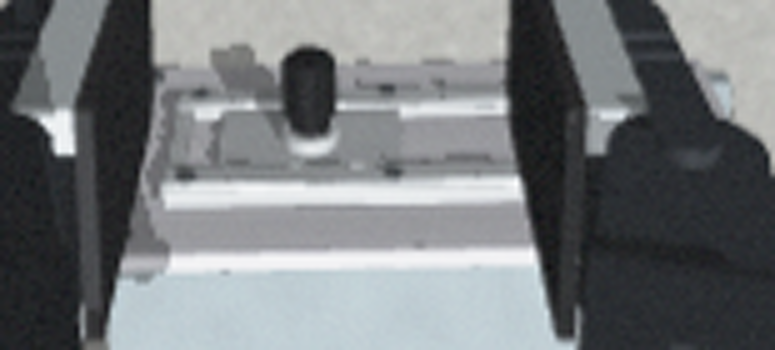

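Run:
```python
from h import *
im=cv2.imread("pics/w1.png").astype(float); g=cv2.GaussianBlur(im.mean(2),(0,0),.7); T=np.load("T1.npy"); c=bot.calibration("wrist")
def edge(y0,y1,cols,sgn,z):
    P=[]
    for u in cols:
        d=sgn*np.diff(g[y0:y1+1,u]); k=d.argmax(); 
        if 0<k<len(d)-1: k+=.5*(d[k-1]-d[k+1])/(d[k-1]-2*d[k]+d[k+1])
        P.append((u,y0+k+.5))
    P=np.array(P); vx,vy,x,y=cv2.fitLine(P.astype(np.float32),cv2.DIST_HUBER,0,.01,.01).ravel()
    res=np.abs((P-[x,y])@[-vy,vx]); 
    w=[onz(c,(u,y+(u-x)*vy/vx),z,T) for u in (225,292)]; d=w[1]-w[0]
    yaw=np.degrees(np.arctan2(-d[0],d[1])); print("edge z",z,w,"yaw",yaw,"medres",np.median(res)); return w,yaw
edge(286,293,range(226,293),+1,.092)   # dark->bright, front upper edge of panel
edge(290,297,range(226,293),-1,.092)
edge(250,257,[*range(222,233),*range(262,290)],-1,.0)  # floor->panel bottom
m=(g[246:272,240:262]<75); ys,xs=np.nonzero(m); print(xs.min()+240,xs.max()+240,ys.min()+246,ys.max()+246)
for v in range(250,266,2):
    q=np.nonzero(g[v,240:265]<80)[0]+240; print(v,q.min(),q.max(),onz(c,((q.min()+q.max())/2,v),.052,T))
```

```text
edge z 0.092 [array([0.5939, 0.0941, 0.092 ]), array([0.5732, 0.1668, 0.092 ])] yaw 15.947075325174115 medres 0.05066790773829194
edge z 0.092 [array([0.5987, 0.0952, 0.092 ]), array([0.5776, 0.1682, 0.092 ])] yaw 16.12837079077407 medres 0.08459123799450777
edge z 0.0 [array([0.6058, 0.0875, 0.    ]), array([0.5717, 0.1781, 0.    ])] yaw 20.604124708639592 medres 0.6755976019044336
246 256 250 266
250 249 254 [0.5583 0.1153 0.052 ]
252 247 256 [0.561 0.116 0.052]
254 247 256 [0.5637 0.1166 0.052 ]
256 246 256 [0.5665 0.1167 0.052 ]
258 246 256 [0.5692 0.1175 0.052 ]
260 247 256 [0.5718 0.1188 0.052 ]
262 247 256 [0.5745 0.1195 0.052 ]
264 248 255 [0.5772 0.1202 0.052 ]
```

```bash
cat >> h.py <<'E'
def down(xyaw):
    th=np.radians(xyaw); return np.c_[[np.cos(th),np.sin(th),0],[np.sin(th),-np.cos(th),0],[0,0,-1]]
E
python3 - <<'E'
from h import *
print(move([.5646,.1165,.058],down(196)))
E
```

```text
(array([-0.1077, -0.0044,  0.1914]), array([ 0.0002, -0.0012, -0.02  ]))
```

```bash
python3 steer.py '[[[-0.05,-0.002,0],[0,0,-0.01]],[[-0.108,-0.0044,0.02],[0,0,-0.02]],[[-0.108,-0.0044,0.07],[0,-0.001,-0.02]],[[-0.108,-0.0044,0.12],[0,-0.001,-0.02]],[[-0.108,-0.0044,0.16],[0,-0.001,-0.02]],[[-0.108,-0.0044,0.191],[0,-0.001,-0.02]],[[-0.108,-0.0044,0.191],[0,-0.001,-0.02]],[[-0.108,-0.0044,0.191],[0,-0.001,-0.02]]]'
python3 - <<'E'
from h import *
T=pose(); im=bot.snapshot("wrist")[:,:,::-1]; np.save("T2.npy",T); cv2.imwrite("pics/w2.png",im); print(T)
cv2.imwrite("pics/w2v.png",cv2.resize(im,(800,600),interpolation=2))
E
```

```text
t: 4.15
tool_pos: [0.5653, 0.1168, 0.0607]
eef_rot: [-0.14, 0.99, 0.0, 0.001]
ft_force: [0.6, -0.4, 0.5]
gripper_width: 0.454
gripper_force: 0.0
[[-0.9609 -0.2768  0.0027  0.5653]
 [-0.2768  0.9609  0.0005  0.1168]
 [-0.0027 -0.0002 -1.      0.0607]
 [ 0.      0.      0.      1.    ]]
```

View pics/w2v.png

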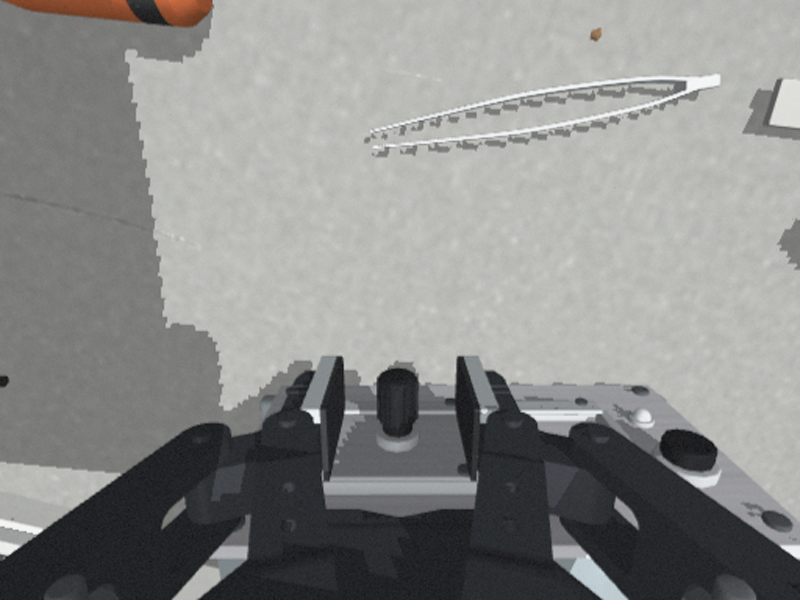

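The knob stands centred between the pads at (397,400) and the socket on the left at (690,450) leaves room. Grip and slide.

```bash
python3 steer.py '[[[0,0,0],[0,0,0]],[[0,0,0],[0,0,0]],[[0,0,0],[0,0,0]],[[0,0,0],[0,0,0]],[[0,0,0],[0,0,0]]]' 0.0 30; python3 -c "
from h import *
print(pose()[:3,3])"; python3 steer.py '[[[0,0.006,0],[0,0,0]],[[0,0.012,0],[0,0,0]],[[0,0.018,0],[0,0,0]],[[0,0.024,0],[0,0,0]],[[0,0.030,0],[0,0,0]],[[0,0.036,0],[0,0,0]],[[0,0.038,0],[0,0,0]],[[0,0.038,0],[0,0,0]]]'; python3 -c "
from h import *
print(pose()[:3,3])"
```

```text
t: 4.82
tool_pos: [0.5654, 0.1168, 0.061]
eef_rot: [-0.14, 0.99, 0.0, 0.002]
ft_force: [-0.4, 0.3, 7.0]
gripper_width: 0.109
gripper_force: 29.3
[0.5654 0.1168 0.061 ]
t: 5.82
tool_pos: [0.5548, 0.1534, 0.061]
eef_rot: [-0.14, 0.99, 0.0, 0.002]
ft_force: [-0.6, 0.8, 7.2]
gripper_width: 0.113
gripper_force: 29.4
[0.5548 0.1534 0.061 ]
```

```bash
for i in 1 2; do python3 steer.py '[[[0,0.001,0],[0,0,0]],[[0,0.002,0],[0,0,0]],[[0,0.003,0],[0,0,0]],[[0,0.003,0],[0,0,0]]]' | egrep 'pos|ft'; done
```

```text
tool_pos: [0.554, 0.156, 0.061]
ft_force: [0.0, -1.4, 5.1]
tool_pos: [0.5534, 0.1583, 0.061]
ft_force: [0.4, -3.5, 6.0]
```

```bash
for i in 1 2; do python3 steer.py '[[[0,0.001,0],[0,0,0]],[[0,0.002,0],[0,0,0]],[[0,0.003,0],[0,0,0]],[[0,0.003,0],[0,0,0]]]' | egrep 'pos|ft'; done
```

```text
tool_pos: [0.5533, 0.1586, 0.061]
ft_force: [3.0, -10.2, 5.4]
tool_pos: [0.5532, 0.1589, 0.061]
ft_force: [5.6, -20.5, 6.7]
```

```bash
python3 steer.py '[[[0,-0.003,0],[0,0,0]],[[0,-0.005,0],[0,0,0]],[[0,-0.005,0],[0,0,0]]]' | egrep 'pos|ft'; python3 steer.py '[[[0,0,0],[0,0,0]],[[0,0,0],[0,0,0]],[[0,0,0],[0,0,0]]]' 0.45;  python3 steer.py '[[[0,0,-0.04],[0,0,0]],[[0,0,-0.09],[0,0,0]],[[0.05,0,-0.14],[0,0,0]],[[0.1,-0.04,-0.19],[0,0,0]],[[0.1,-0.04,-0.19],[0,0,0]],[[0.1,-0.04,-0.19],[0,0,0]]]'
python3 - <<'E'
from h import *
T=pose(); im=bot.snapshot("wrist")[:,:,::-1]; np.save("T3.npy",T); cv2.imwrite("pics/w3.png",im); print(T)
cv2.imwrite("pics/w3v.png",cv2.resize(im,(800,600),interpolation=2))
E
```

```text
tool_pos: [0.5533, 0.1584, 0.061]
ft_force: [1.4, -5.3, 5.7]
t: 8.57
tool_pos: [0.5517, 0.1601, 0.0588]
eef_rot: [-0.14, 0.99, 0.0, 0.0]
ft_force: [-0.6, -0.1, -0.3]
gripper_width: 0.451
gripper_force: 0.0
t: 9.32
tool_pos: [0.467, 0.0933, 0.2513]
eef_rot: [-0.14, 0.99, 0.0, 0.003]
ft_force: [1.2, -0.9, -0.8]
gripper_width: 0.45
gripper_force: 0.0
[[-0.961  -0.2763  0.0054  0.467 ]
 [-0.2763  0.9611  0.0009  0.0933]
 [-0.0054 -0.0006 -1.      0.2513]
 [ 0.      0.      0.      1.    ]]
```

View pics/w3v.png

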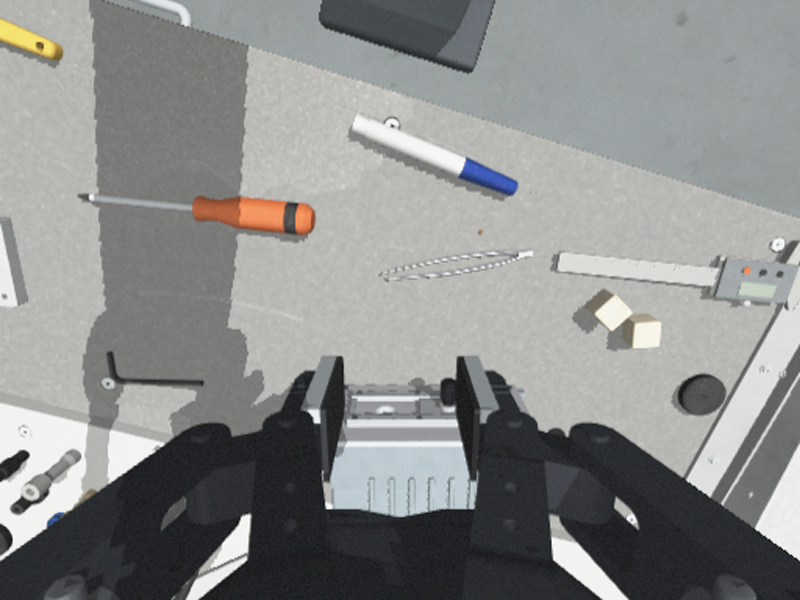

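The shutter is open: knob at (449,390) and port ring at (384,408). The screwdriver has not moved, handle (195–315, 208–220) and tip (80,196). Now I'll measure it.

Run:
```python
from h import *
c=bot.calibration("wrist")
for k in (1,3):
    im=cv2.imread(f"pics/w{k}.png"); T=np.load(f"T{k}.npy"); hsv=cv2.cvtColor(im,cv2.COLOR_BGR2HSV)
    m=cv2.inRange(hsv,(3,130,90),(16,255,255)); m=cv2.morphologyEx(m,cv2.MORPH_CLOSE,np.ones((13,13)))
    cs,_=cv2.findContours(m,0,2); ct=max(cs,key=cv2.contourArea).reshape(-1,2).astype(float)
    W=np.array([onz(c,p,.0115,T)[:2] for p in ct]); r=cv2.minAreaRect((W*1e4).astype(np.float32)); print("rect mm",np.array(r[0])/1e4,np.array(r[1])/10,r[2])
    tip=onz(c,{1:(51.2,137.3),3:(51.5,125.6)}[k],.007,T)[:2]
    # grip: handle rear end to tip axis
    b=cv2.boxPoints(r)/1e4; cen=np.array(r[0])/1e4; a=tip-cen; a/=np.linalg.norm(a); pr=(W-cen)@a
    rear=cen+a*pr.min(); L=np.linalg.norm(tip-rear); print("tip",tip,"rear",rear,"L",L,"axis yaw",np.degrees(np.arctan2(a[1],a[0])),"grip",tip-a*.137, rear+a*(.188-.137-.0))
g=np.array([.463,-.02])
```

```text
rect mm [ 0.469  -0.0263] [24.068  94.7213] 10.123056411743164
tip [ 0.4945 -0.1608] rear [0.4602 0.0201] L 0.18417407956520404 axis yaw -79.27438967843648 grip [ 0.469  -0.0262] [ 0.4697 -0.03  ]
rect mm [ 0.469  -0.0264] [24.0525 95.4639] 10.157805442810059
tip [ 0.4943 -0.1618] rear [0.4603 0.0204] L 0.18538357587844562 axis yaw -79.41804851485519 grip [ 0.4692 -0.0271] [ 0.4696 -0.0297]
```

Run:
```python
from h import *
print(move([.469,-.0268,.12],down(100.4)),bot.observe()["q"])
```

```text
(array([ 0.0319, -0.1164,  0.1294]), array([0.0023, 0.0019, 1.6699])) [ 0.1264 -0.2442  1.5506  0.0006  1.8327 -1.7248]
```

```bash
python3 steer.py '[[[0.02,-0.03,0],[0,0,0.18]],[[0.03,-0.06,0],[0,0,0.36]],[[0.032,-0.09,0],[0,0,0.54]],[[0.032,-0.116,0],[0,0,0.72]],[[0.032,-0.116,0.02],[0,0,0.9]],[[0.032,-0.116,0.05],[0,0,1.08]],[[0.032,-0.116,0.08],[0,0,1.26]],[[0.032,-0.116,0.11],[0,0,1.44]],[[0.032,-0.116,0.13],[0.002,0.002,1.62]],[[0.032,-0.116,0.13],[0.002,0.002,1.67]]]' 0.6; python3 steer.py '[[[0,0,0],[0,0,0]],[[0,0,0],[0,0,0]]]' | tail -1
python3 - <<'E'
from h import *
T=pose();print(T, move([.469,-.0268,.022],down(100.4)))
im=bot.snapshot("wrist")[:,:,::-1]; np.save("T4.npy",T); cv2.imwrite("pics/w4.png",im)
cv2.imwrite("pics/w4v.png",cv2.resize(im,(800,600),interpolation=2))
E
```

```text
t: 10.62
tool_pos: [0.467, -0.0255, 0.1143]
eef_rot: [0.641, 0.768, -0.003, -0.004]
ft_force: [-0.1, 0.4, 1.0]
gripper_width: 0.601
gripper_force: 0.0
gripper_force: 0.0
[[-0.1826  0.9832 -0.0026  0.4685]
 [ 0.9832  0.1826 -0.     -0.0262]
 [ 0.0005 -0.0026 -1.      0.1184]
 [ 0.      0.      0.      1.    ]] (array([-0.0008,  0.0006,  0.0964]), array([-0.0026, -0.0005,  0.0021]))
```

View pics/w4v.png

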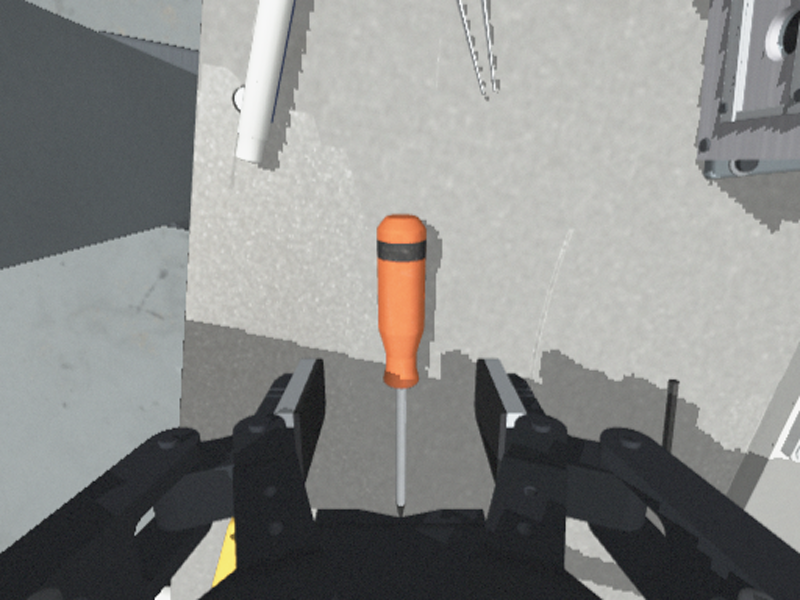

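The handle lies centred and parallel between the pads (x≈400), so I'll descend and grip.

```bash
python3 steer.py '[[[0,0,0.04],[0,0,0]],[[0,0,0.07],[0,0,0]],[[0,0,0.085],[0,0,0]],[[0,0,0.096],[0,0,0]],[[0,0,0.096],[0,0,0]],[[0,0,0.096],[0,0,0]]]' | egrep 'pos|ft'; python3 steer.py '[[[0,0,0],[0,0,0]],[[0,0,0],[0,0,0]],[[0,0,0],[0,0,0]],[[0,0,0],[0,0,0]],[[0,0,0],[0,0,0]],[[0,0,0],[0,0,0]]]' 0.0 60
```

```text
tool_pos: [0.4691, -0.0267, 0.0243]
ft_force: [1.0, -0.1, 0.5]
t: 12.42
tool_pos: [0.4689, -0.0267, 0.0243]
eef_rot: [0.64, 0.768, -0.0, 0.0]
ft_force: [-1.2, -0.5, 5.7]
gripper_width: 0.264
gripper_force: 59.3
```

```bash
python3 steer.py '[[[0,0,-0.03],[0,0,0]],[[0,0,-0.08],[0,0,0]],[[0,0,-0.13],[0,0,0]],[[0,0,-0.13],[0,0,0]],[[0,0,-0.13],[0,0,0]]]'
python3 - <<'E'
from h import *
print(move([.4174,.0684,.153],down(196.1)),bot.observe()["q"])
E
```

```text
t: 13.05
tool_pos: [0.4682, -0.0265, 0.1523]
eef_rot: [0.64, 0.768, -0.001, -0.001]
ft_force: [-1.9, -0.5, -0.5]
gripper_width: 0.268
gripper_force: 59.2
(array([ 0.1026, -0.0328, -0.0006]), array([-0.0016, -0.0022, -1.6698])) [-0.1288 -0.2625  1.7375 -0.0005  1.6689 -0.3109]
```

```bash
python3 steer.py '[[[0.01,-0.005,0],[0,0,-0.18]],[[0.02,-0.01,0],[0,0,-0.36]],[[0.03,-0.015,0],[0,0,-0.54]],[[0.045,-0.02,0],[0,0,-0.72]],[[0.06,-0.025,0],[0,0,-0.9]],[[0.08,-0.03,0],[0,0,-1.08]],[[0.1026,-0.033,0],[0,0,-1.26]],[[0.1026,-0.033,0],[0,0,-1.44]],[[0.1026,-0.033,0],[0,0,-1.62]],[[0.1026,-0.033,0],[0,0,-1.67]]]'; python3 steer.py '[[[0,0,0],[0,0,0]],[[0,0,0],[0,0,0]]]' | grep pos
python3 - <<'E'
from h import *
T=pose();print(T)
for n in ("wrist","scene","top"): cv2.imwrite(f"pics/{n}5.png",bot.snapshot(n)[:,:,::-1])
np.save("T5.npy",T)
w=cv2.imread("pics/wrist5.png");s=cv2.imread("pics/scene5.png");t=cv2.imread("pics/top5.png")
gp=T[:3,3]-[0,0,.013]; tip=gp+.137*np.array([.9607,.2773,0]); 
print([proj(bot.calibration(n),tip) for n in("scene","top")],proj(bot.calibration("wrist"),tip,T))
A=cv2.resize(s[170:250,165:265],(400,320),interpolation=2);B=cv2.resize(t[140:220,180:280],(400,320),interpolation=2)
C=cv2.resize(w[120:360,120:420],(400,280),interpolation=2) 
cv2.imwrite("pics/v5.png",np.vstack([np.hstack([A,B]),np.hstack([C,np.zeros_like(C)])]))
E
```

```text
t: 14.3
tool_pos: [0.4165, 0.0684, 0.1507]
eef_rot: [-0.142, 0.99, 0.0, -0.003]
ft_force: [0.9, -0.4, -1.3]
gripper_width: 0.265
gripper_force: 59.2
tool_pos: [0.417, 0.0683, 0.152]
[[-0.961  -0.2764 -0.0035  0.417 ]
 [-0.2764  0.961  -0.0005  0.0683]
 [ 0.0035  0.0005 -1.      0.152 ]
 [ 0.      0.      0.      1.    ]]
[array([220.6703, 192.0879]), array([205.7401, 175.7066])] [254.873  435.6849]
```

View pics/v5.png

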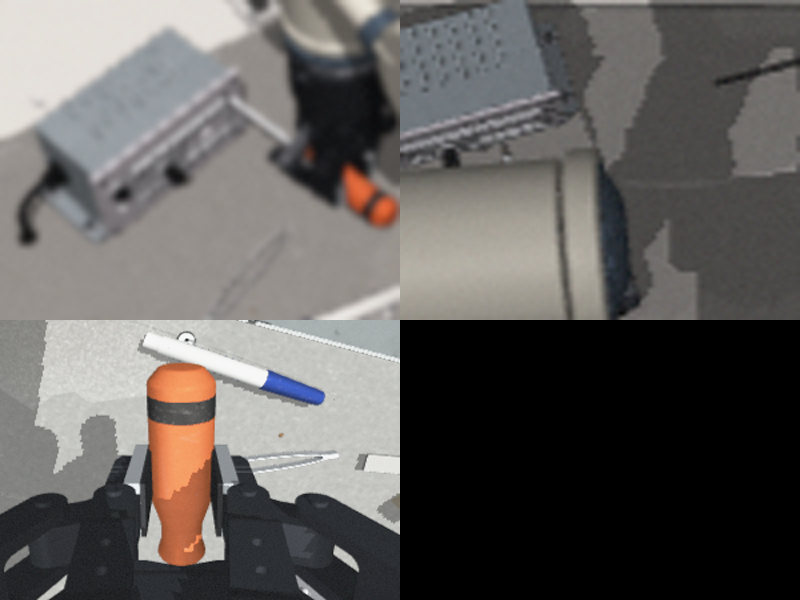

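The blade tip shows in the scene crop at about (233,100), full image (223,195), and in the top view at about (206,178). The handle is straight in the fingers. I'll triangulate the tip and check the port in the earlier wrist picture numerically.

Run:
```python
from h import *
T=np.load("T5.npy"); cs,ct,cw=[bot.calibration(n) for n in("scene","top","wrist")]
print("tip tri",tri([ray(cs,(222.9,194.6)),ray(ct,(205.9,177.6))]))
T3=np.load("T3.npy"); P=np.array([.5872,.1174,.052]); print("port pred w3",proj(cw,P,T3))
for n,p in (("scene",cs),("top",ct)): print(n,proj(p,P))
g=cv2.imread("pics/w3.png").mean(2).astype(int); print(g[252:274,232:262])
s=cv2.imread("pics/scene5.png").mean(2).astype(int); print("scene"); print(s[186:206,214:240])
t=cv2.imread("pics/top5.png").mean(2).astype(int); print("top"); print(t[170:182,198:214])
```

```text
tip tri (array([0.5429, 0.1046, 0.1321]), [np.float64(0.002557478980382189), np.float64(0.0025574789803821094)])
port pred w3 [247.0219 263.0299]
scene [215.063  201.8375]
top [206.2038 170.0256]
[[129 134 131 132 123 130 128 131 134 133 131 134 132 133 135 133 130 132
  133 131 127 136 134 132 133 132 134 135 135 134]
 [187 188 186 188 177 186 184 186 186 187 185 188 190 190 190 186 189 189
  189 186 180 188 185 185 185 186 186 184 187 187]
 [235 235 236 235 234 236 236 236 236 235 235 236 236 236 237 236 237 237
  237 235 235 236 235 234 235 235 234 235 236 236]
 [231 233 232 231 232 232 233 231 232 232 231 233 234 233 233 232 233 233
  233 232 233 232 232 233 234 233 232 233 233 233]
 [219 219 222 221 219 220 219 219 219 220 221 219 220 219 219 219 219 221
  220 220 219 220 220 220 221 221 220 221 221 222]
 [151 154 151 154 153 151 152 151 151 151 153 150 154 150 152 151 151 152
  148 152 152 149 150 152 152 151 152 150 148 152]
 [149 153 151 149 153 151 150 150 154 148 152 152 152 151 151 150 150 152
  153 151 153 150 151 150 152 148 149 151 149 147]
 [150 151 151 152 150 152 149
[... 4142 characters left out ...]
  79  80  75 102 151 146 117]
 [123 139 113 112  82  76  77  67 102 133 143 142 110 121 125  86]
 [ 79  74  78  84  92  99 138 146 127 138 146 120  80  84  92 103]
 [ 65  74 118 138 142 113 124 123  86  84  89 103 107 110 111 107]
 [ 78  90 114 114 107  91  89  77  98 110 107 110 108 110 108 109]
 [119  94  65  70  73  97 107  81  69 101 111 108 107 108 108 110]
 [ 91  79  72  73 103 110 108  83  67  99 110 110 111 109 107 109]
 [109 111 108 108 111 112 113  89  70  73 102 108 108 109 109 108]
 [110 109 109 108 108 110 110 111 147 123 105 111 107 105 110 110]
 [107 108 111 109 111 101  98  83 107 103  93  86  84  86  81  78]
 [ 87  87  82  80  79  80  81  80  84  84  83  86  83  86  86  87]]
```

Run:
```python
from h import *
T=np.load("T5.npy"); cs=bot.calibration("scene")
a=np.array([.9607,.2773,0])
for dz in (.011,.013):
  for tl in (0,1,2,3):
    gp=T[:3,3]-[0,0,dz]; d=a*np.cos(np.radians(tl))-[0,0,np.sin(np.radians(tl))]
    p,q=proj(cs,gp+.137*d),proj(cs,gp+.09*d)
    # v on predicted line at u=225.2 and 233.5
    f=lambda u:p[1]+(u-p[0])*(q[1]-p[1])/(q[0]-p[0]); print(dz,tl,p,q,f(225.2),f(233.5))
s=cv2.imread("pics/scene5.png").mean(2)
for r in range(195,205):
    seg=s[r,216:238].copy(); k=seg[6:].argmax()+6; w=np.clip(seg[k-2:k+3]-140,0,None); print(r,216+k-2+(w*np.arange(5)).sum()/w.sum())
```

```text
0.011 0 [220.6128 191.6957] [230.7851 199.5126] 195.22073814790724 201.59891125133962
0.011 1 [220.686  192.1679] [230.8229 199.82  ] 195.57538132577395 201.84080031317143
0.011 2 [220.7677 192.6452] [230.8667 200.1311] 195.93066611097234 202.083126991755
0.011 3 [220.858  193.1275] [230.9163 200.4461] 196.28681139675302 202.3260405861219
0.013 0 [220.6703 192.0879] [230.8294 199.9009] 195.57152167574696 201.95472813303343
0.013 1 [220.7433 192.5588] [230.8671 200.2073] 195.9258516870903 202.19647330081756
0.013 2 [220.8248 193.0348] [230.9108 200.5177] 196.28082211204395 202.4386553971449
0.013 3 [220.9149 193.5158] [230.9603 200.8318] 196.63665164619906 202.68142362925354
195 223.82824427480915
196 225.33333333333334
197 226.9030612244898
198 228.17782909930716
199 229.39902676399026
200 230.78014184397162
201 232.0751708428246
202 233.46823529411765
203 234.69576059850374
204 235.50819672131146
```

```bash
python3 steer.py '[[[0,0,0.04],[0,0,0]],[[0,0,0.07],[0,0,0]],[[0,0,0.083],[0,0,0]],[[0,0,0.083],[0,0,0]],[[0,0,0.083],[0,0,0]],[[0,0,0.083],[0,0,0]],[[0,0,0.083],[0,0,0]]]'
python3 - <<'E'
from h import *
T=pose(); t=np.array([-.2773,.9607,0]);n=np.array([.9607,.2773,0]); print(T, T[:3,3]@n, T[:3,3]@t, bot.observe()["ft_force"])
np.save("T6.npy",T)
tip=T[:3,:3]@np.array([-.137,0,.0166])+T[:3,3]
cs,ct=bot.calibration("scene"),bot.calibration("top")
S=bot.snapshot("scene")[:,:,::-1];P=bot.snapshot("top")[:,:,::-1]; cv2.imwrite("pics/s6.png",S);cv2.imwrite("pics/t6.png",P)
print("tip",tip,proj(cs,tip),proj(ct,tip))
A=cv2.resize(S[175:235,190:250],(600,600),interpolation=2);cv2.imwrite("pics/v6.png",A)
E
```

```text
t: 15.58
tool_pos: [0.4178, 0.0684, 0.0711]
eef_rot: [-0.14, 0.99, -0.0, -0.0]
ft_force: [-0.0, -0.2, -1.2]
gripper_width: 0.263
gripper_force: 59.2
[[-0.9607 -0.2775  0.      0.4178]
 [-0.2775  0.9607 -0.0002  0.0684]
 [ 0.     -0.0002 -1.      0.0711]
 [ 0.      0.      0.      1.    ]] 0.4203609273633947 -0.05016123834266109 [-0.0389 -0.1671 -1.1931]
tip [0.5494 0.1064 0.0545] [222.8244 207.5837] [209.3536 181.6784]
```

View pics/v6.png

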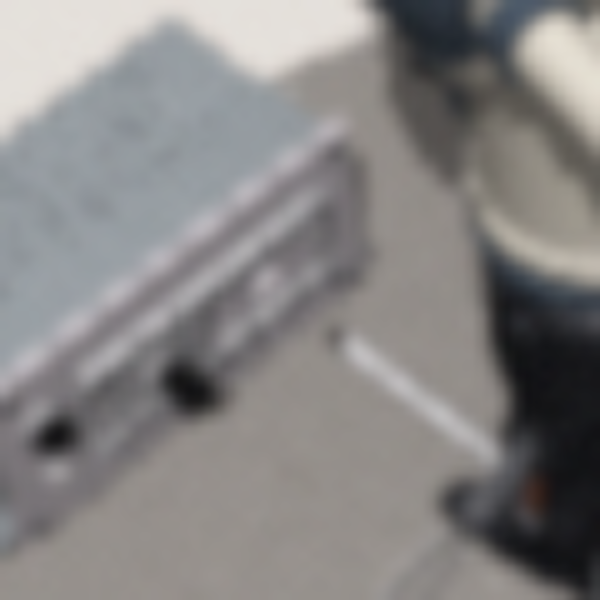

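The tip appears at about (222.8,207.8) full-image, matching my predicted (222.8,207.6). The port is at about (216,202.4), matching its prediction within 1 px. Lower 2 mm and go in.

```bash
python3 steer.py '[[[-0.01,0,0.0022],[0,0,0]],[[-0.02,0,0.0022],[0,0,0]],[[-0.03,0,0.0022],[0,0,0]],[[-0.037,0,0.0022],[0,0,0]],[[-0.042,0,0.0022],[0,0,0]],[[-0.047,0,0.0022],[0,0,0]],[[-0.052,0,0.0022],[0,0,0]],[[-0.055,0,0.0022],[0,0,0]],[[-0.055,0,0.0022],[0,0,0]]]'
cat > st.py <<'E'
from h import *
s=bot.observe();T=pose(s);t=np.array([-.2773,.9607,0]);n=np.array([.9607,.2773,0]);p=T[:3,3]
print("tipdepth %.4f lat %.4f z %.4f"%(p@n+.137-.5968,p@t,p[2]),"F n,t,z",s["ft_force"]@n,s["ft_force"]@t,s["ft_force"][2],"grip",s["gripper_force"],"t",s["t"])
E
python3 st.py
```

```text
t: 16.8
tool_pos: [0.4703, 0.0836, 0.0679]
eef_rot: [-0.14, 0.99, -0.0, -0.001]
ft_force: [-0.1, 0.5, -0.6]
gripper_width: 0.263
gripper_force: 59.2
tipdepth 0.0152 lat -0.0501 z 0.0679 F n,t,z 0.05792061919143592 0.510661993283605 -0.5978878169885048 grip 59.22631524503231 t 16.8
```

No contact with the bore; continue slowly to the button.

```bash
python3 steer.py '[[[-0.002,0,0],[0,0,0]],[[-0.004,0,0],[0,0,0]],[[-0.006,0,0],[0,0,0]],[[-0.008,0,0],[0,0,0]],[[-0.008,0,0],[0,0,0]],[[-0.008,0,0],[0,0,0]]]' >/dev/null; python3 st.py
for i in 1 2; do python3 steer.py '[[[-0.001,0,0],[0,0,0]],[[-0.002,0,0],[0,0,0]],[[-0.002,0,0],[0,0,0]],[[-0.002,0,0],[0,0,0]]]' >/dev/null; python3 st.py; done
```

```text
tipdepth 0.0231 lat -0.0501 z 0.0679 F n,t,z -0.5275453542236501 -0.3102595407246655 -1.6267240921001096 grip 59.22695748042315 t 17.55
tipdepth 0.0248 lat -0.0500 z 0.0677 F n,t,z -3.851650765201636 0.0633638748489762 -0.6115599702319077 grip 59.23928269883618 t 18.05
tipdepth 0.0269 lat -0.0500 z 0.0677 F n,t,z -4.9754941189828585 0.40544760294149523 -0.4318208713789335 grip 59.23832417931408 t 18.55
```

```bash
for i in 1 2 3; do python3 steer.py '[[[-0.0005,0,0],[0,0,0]],[[-0.001,0,0],[0,0,0]],[[-0.001,0,0],[0,0,0]],[[-0.001,0,0],[0,0,0]]]' >/dev/null; python3 st.py; done
```

```text
tipdepth 0.0279 lat -0.0500 z 0.0678 F n,t,z -6.1287065408442905 0.22783672319315657 -0.08763813171229456 grip 59.23811620334163 t 19.05
tipdepth 0.0287 lat -0.0500 z 0.0677 F n,t,z -5.255930110785057 -0.08685984427157875 -0.7142127545649585 grip 59.24519274383783 t 19.55
tipdepth 0.0290 lat -0.0500 z 0.0673 F n,t,z -7.643113529547121 0.1605605491422729 -0.2878812690275824 grip 59.274153099395335 t 20.05
```

```bash
for i in 1 2; do python3 steer.py '[[[-0.0005,0,0],[0,0,0]],[[-0.001,0,0],[0,0,0]],[[-0.001,0,0],[0,0,0]],[[-0.001,0,0],[0,0,0]]]' >/dev/null; python3 st.py; done; python3 steer.py '[[[0,0,0],[0,0,0]],[[0,0,0],[0,0,0]],[[0,0,0],[0,0,0]],[[0,0,0],[0,0,0]]]' >/dev/null; python3 st.py
```

```text
tipdepth 0.0291 lat -0.0500 z 0.0669 F n,t,z -10.880762391896807 -0.5744426099267796 0.20226171085793004 grip 59.30387144442648 t 20.55
tipdepth 0.0293 lat -0.0500 z 0.0665 F n,t,z -14.920983728778976 0.7840011795528258 1.0021587729337837 grip 59.32949365116656 t 21.05
tipdepth 0.0293 lat -0.0500 z 0.0665 F n,t,z -14.539445156120143 -0.535599001827034 -0.2868389468362845 grip 59.32867783354595 t 21.55
```

Run:
```python
from h import *
g=cv2.imread("pics/w3.png").mean(2);T=np.load("T3.npy");c=bot.calibration("wrist");t=np.array([-.2773,.9607,0])
for v in (246,248,250): 
    q=np.nonzero(g[v,276:300]<75)[0]+276; print(v,q.min(),q.max(),[onz(c,(u,v),.052,T)@t for u in (q.min()-.5,q.min()+5)])
```

```text
246 282 299 [np.float64(-0.007144654324640416), np.float64(-0.0003390558719215084)]
248 282 299 [np.float64(-0.007077336074056732), np.float64(-0.0002565682330972277)]
250 282 299 [np.float64(-0.0070097170887203145), np.float64(-0.0001737120846167278)]
```

The knob's right edge puts its axis at about -0.5 mm, which is the stop position, so the shutter is fully open. The button is bottomed at about 14.5 N and holding steady, so I'm handing in.

```bash
python3 -c "
from bench import bot
print(bot.hand_in())"
```

```text
the job is handed in; nothing more can be done
None
```

I handed the job in with the shutter open at its stop and the gripped screwdriver holding the button against its end stop at about 14.5 N, about 21.5 s in; hand-in returned no verdict.

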